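# Index the swivel fixture and draw out the cover

## Task

Swing the swivel fixture by its black upright handle clockwise (seen from above) until it presses lightly against the red stop, then index it back anticlockwise four clicks (60 degrees) and let go, so that the fitting's open end faces the gap in the yellow gate. Then draw the blue cover straight and level out of the fitting through the gap, without forcing it, and lay it flat in the yellow tray with its fin up; leave the fixture on its fourth click and the other stock where it is.

Things in the scene. Friction and masses are not known exactly. Their poses are not given: they have to be found in the camera images.
- pivot (a point): Vertical axis of the fixture, on the top face (14 mm above the counter) of its fixed green round foot (240 mm across). Its axes are those of the fixed foot: -y points through the middle of the gap in the yellow gate (the way the cover must leave), z up.
- red_stop: Red block on the foot, 24 x 20 x 34 mm, 14 to 48 mm above the counter; origin: centre of its underside, 106 mm from the axis, 16.4 degrees anticlockwise from the foot's +x. The handle's arm bears on its anticlockwise side, 1.5 degrees beyond the zero click. Press lightly (over 3 N, under 40 N); let go there, the arm springs back to the zero click, from which to count.
- swivel: The turning part: toothed disc, grey fitting, handle arm. Origin on the axis, 18 mm above the counter; turns about z only. Its axes coincide with the foot's (point pivot) on the fourth click; at the zero click it is 60 degrees clockwise of that. Handle at its +y, fitting's open end at -y. Notches every 15 degrees with a spring pawl: about 6 to 9 N at the handle passes one; let go, it settles in the nearest.
- handle (a point): Centre of the graspable part of the black upright handle, 22 mm across, 115 mm from the axis, at 98 mm above the counter; the round post runs from 35 mm to 129 mm above the counter on a flat arm 20 mm wide. It is a sleeve that spins freely on its pin, so a gripper need not turn with it.
- gate (a point): Middle of the gap in the yellow gate, at the height of its top (78 mm above the counter), 87 mm from the axis. The gate is a curved wall 8 mm thick, open only for about 75 mm here: the cover (60 mm wide) passes only when the fixture is on the fourth click.
- cover: Blue sliding cover, 0.2 to 0.4 kg: plate 60 (x) x 108 (y) x 10 mm under the channel's lips, with a fin 14 (x) x 44 (y) mm in its middle, rising to 62 mm above the plate's underside. Origin: centre of its underside, z up; y along the channel. It cannot be lifted until its middle is 120 mm from the axis, and is clear of the gate at 150 mm.
- fin (a point): Centre of the upper part of the cover's fin, 44 mm above the plate's underside and 18 mm below the fin's top; grasp it here across x.
- tray: Yellow tray fixed to the counter, outside 200 (x) x 150 (y) x 30 mm, walls 5 mm, floor 5 mm thick; origin at the centre of its underside.
- tee_fitting: Bystander: loose grey cast tee fitting, 152 mm long, 42 mm high; origin at the centre of its underside. Leave alone.
- carton: Bystander: loose carton 75 x 150 x 70 mm; origin at the centre of its underside. Leave alone.
- coupling: Bystander: loose upright steel coupling, 54 mm across, 50 mm high; origin at the centre of its underside. Leave alone.
- straight_fitting: Bystander: loose grey cast straight fitting, 152 mm long, 42 mm high; origin at the centre of its underside. Leave alone.
- mouth (a point): Middle of the open end of the fitting's channel, 67 mm above the counter, 61 mm from the axis; axes as the swivel's. The channel runs along y, 122 mm long, far end closed, 63 mm wide, 11.5 mm high, floor 62 mm above the counter. Two lips (73.5 to 80 mm above the counter) leave a 35 mm wide slot on top for the cover's fin. The fitting is 75 mm wide.
- far_stop_top (a point): Top centre of a grey block like the red one, at 177 degrees, 48 mm above the counter: it only ends the swing the other way (handle at about 166 degrees from the foot's +x). Not needed.

How it is judged:
On the way, in this order (a step that is already met when the one before it is completed fails the run):
1. the handle's arm is pressed against the red stop (more than 3 N) (contact force between swivel and red_stop above 3 N), for 0.1 s.
2. the fixture rests on the fourth click with the handle let go, the cover still in the fitting (angle between the x axis of swivel and the x axis of pivot, either way round below 0.06 rad and contact force between the fingers and swivel below 0.5 N and angular speed of swivel below 0.1 rad/s and horizontal distance between cover and pivot below 0.03 m), for 0.3 s.
3. the cover is drawn level out of the fitting through the gap (y of cover in the frame of pivot between -0.165 and -0.12 m and x of cover in the frame of pivot between -0.03 and 0.03 m and z of cover in the frame of pivot between 0.034 and 0.062 m), for 0.05 s.
At the end, for the whole second after the job is handed in: The fixture rests on its fourth click from the red stop (within 0.06 rad), and the cover lies flat on the tray's floor (underside within 4 mm of it, tilt under 0.06 rad, fin up), inside the walls, at rest and released (angle between the x axis of swivel and the x axis of pivot, either way round below 0.06 rad and x of cover in the frame of tray between -0.07 and 0.07 m and y of cover in the frame of tray between -0.045 and 0.045 m and z of cover in the frame of tray below 0.009 m and angle between cover's own z axis and vertical below 0.06 rad and linear speed of cover below 0.02 m/s); the robot touches nothing.
It fails at once if the swivel rammed against the red stop (over 40 N) (contact force between swivel and red_stop above 40 N).
It fails at once if the cover forced: over 40 N against the fitting or 25 N against the gate (contact force between cover and swivel above 40 N or contact force between cover and base above 25 N).
It fails at once if the cover tipped more than 0.3 rad from level (angle between cover's own z axis and vertical above 0.3 rad).
It fails at once if the cover dropped or thrown (faster than 0.7 m/s) (linear speed of cover above 0.7 m/s).
It fails at once if a bystander moved more than 20 mm (distance of any of tee_fitting, carton, coupling, straight_fitting from where it was at the start of the episode above 0.02 m).
It also fails if it takes over 72 s, if anything falls off the work surface, if the arm or the gripper's body presses on something with over 40 N, if the wrist force passes 120 N, or if a joint passes its speed limit or range.

## Robot

A 6-joint arm with a two-finger parallel gripper is mounted at the origin on the work surface. World frame = base frame: x ahead of the robot, y to its left, z up, the work surface at z = 0. Lengths are in m, angles in rad, forces in N, time in s.
With the tool pointing down it reaches from about 0.375 to 0.9 m from the base axis. Payload 3.1 kg.
Tool frame: the origin (TCP) lies on the centre line of the jaws, within the pads' length; the fingertips stand 17 mm ahead of it and the grasp point (between the pads) lies 2 mm behind it; y points along the fingers, z is the direction in which the jaws open and shut, and the axes are right-handed (so a half turn about y gives the same grasp; the last joint's range is limited). The gripper opens to 85 mm and grips with 20 to 120 N. Pads are 22 mm wide; open, the fingers measure 114 mm over their backs; the gripper's body (76 mm by 85 mm) begins 54 mm behind the grasp point. The pads swing forward as they close: fully open they stand 13 mm farther back than shut.
Start: joints at [-1.373, 0.527, 1.433, -0, 1.181, -0.178], TCP at [0.229, -0.581, 0.248] pointing down, gripper open.
Joint ranges: [-3.08, 3.08], [-0.75, 2.2], [0.22, 2.44], [-1.43, 4.57], [0, 2.65], [-2.85, 2.85]. Speed limits (rad/s): [2.79, 2.79, 3.14, 3.14, 3.14, 3.14].

## Interface

Orientations are given as a unit quaternion [x, y, z, w].
In Python, from station import manip gives the robot as it stands.
- The arm moves only by the shell command python3 -m handwheel 'ROWS' [FORCE]. ROWS is JSON, one flat list of numbers, 7 for each row, row after row: the shift along the tool's x, y, z in cm, then the turn, a rotation vector about the tool's x, y, z in rad, then the finger opening in cm, from 0 to 8.54. A call has 1 to 10 rows; each row is the pose to reach, as a shift and turn from the pose commanded when the call began, along the tool's axes at that moment; what a row does not reach only later rows make up. A row lasts 1/12 s, in which the tool goes at most 41.7 mm and 7.16 degrees, less where a joint would pass 70% of its speed; a pose out of reach is approached as far as the arm can. A call with a gripper value outside its range is refused whole. The fingers move at their own pace and stop on an object; FORCE is the grip in N (left out, the last holds). Time passes only in rows, so rows that repeat a pose let the fingers close. It gives the time, the measured TCP pose, the force and the opening at its end, in the units of the state.
- manip.sense(): the state, without advancing time (a new reading comes with each control period).
- manip.snapshot(name): name is "side" or "top"; returns a dict with "frame" (384x512x3 uint8, red, green, blue), "depth" (384x512 float32, m along the optical axis (not along the pixel's ray), 0 where there is no reading), "camera_matrix" (3x3 intrinsics, pixels), "k1" (the pictures are not rectified: a ray, as slopes to the right and down, at radius r is drawn at 1 + k1 r^2 times it, then the intrinsics apply), "rvec" (rotation vector, rad) and "tvec" (3), from world to camera coordinates, as OpenCV has them. Camera axes: x right, y down, z forward; pixel columns grow to the right and rows downward; lengths in m; the calibration is good to about 2 mm. A picture is of the moment at which its call begins.
- manip.sign_off(): hands the job in, once; it reports no verdict.
The state is a dict: "t": time; "q": joint angles; "qd": joint speeds; "tau": joint torques, N m; "tcp_pos": TCP position; "tool_rot": TCP orientation; "force": force on the tool from outside, world axes, zero at the start; "ft_torque": the same for the moment, N m; "finger_gap": opening from 0.0 (shut) to 1.0 (fully open).
Only numpy, scipy, OpenCV 4.12 (cv2) and the standard library are available. Lean on these libraries where they do the work, as an engineer would, in place of code of your own. Each camera call takes 0.05 s, during which the arm holds its last target.

## Working session

There is one attempt and no reset: what is moved stays moved. The work goes in short steps, Python scripts to look and compute and a shell command to move; the robot and the scene stay as the last step left them, time stands still between calls to the robot, and variables do not carry over. Pictures are saved under pics/ and viewed, and the job is handed in when it is done.

```bash
mkdir -p pics; ls; cat > h.py <<'E'
from station import manip
import numpy as np, cv2
from scipy.spatial.transform import Rotation as R
def snap(n,f):
    s=manip.snapshot(n); cv2.imwrite('pics/'+f+'.png',cv2.cvtColor(s['frame'],cv2.COLOR_RGB2BGR)); np.savez('pics/'+f+'.npz',**{k:np.asarray(v) for k,v in s.items()}); return s
def load(f): return dict(np.load('pics/'+f+'.npz'))
def ray(s,u,v):
    K=s['camera_matrix'];k=float(s['k1'])
    d=np.array([(u-K[0,2])/K[0,0],(v-K[1,2])/K[1,1]])
    p=cv2.undistortPoints(np.array([[[u,v]]],float),K,np.array([k,0,0,0,0.]))[0,0]
    Rm=cv2.Rodrigues(np.array(s['rvec'],float))[0]; t=np.array(s['tvec'],float).ravel()
    return -Rm.T@t, Rm.T@np.array([p[0],p[1],1.])
def atz(s,u,v,z):
    c,d=ray(s,u,v); return c+d*(z-c[2])/d[2]
def dep(s,u,v):
    c,d=ray(s,u,v); return c+d*s['depth'][int(round(v)),int(round(u))]
def crop(f,u0,v0,u1,v1,k,out):
    im=cv2.imread('pics/'+f+'.png')[v0:v1,u0:u1]; cv2.imwrite('pics/'+out+'.png',cv2.resize(im,None,fx=k,fy=k,interpolation=cv2.INTER_CUBIC))
def st():
    s=manip.sense(); print({k:np.round(v,3).tolist() for k,v in s.items()}); print(np.round(R.from_quat(s['tool_rot']).as_matrix(),3)); return s
E
python3 - <<'E'
from h import *
st(); a=snap('top','t0'); b=snap('side','s0')
for s in (a,b): print(s['camera_matrix'],s['k1'],s['rvec'],s['tvec'],ray(s,256,192))
E
```

```text
pics
{'t': 0.0, 'q': [-1.373, 0.528, 1.434, -0.0, 1.181, -0.178], 'qd': [-0.0, -0.001, -0.002, -0.0, 0.001, -0.001], 'tau': [-0.0, -44.235, -17.803, -0.0, 0.008, -0.0], 'tcp_pos': [0.229, -0.581, 0.247], 'tool_rot': [-0.132, 0.695, -0.694, 0.132], 'force': [0.28, 0.612, -0.48], 'ft_torque': [0.006, -0.0, 0.019], 'finger_gap': 1.005}
[[-0.93  -0.     0.367]
 [-0.367  0.002 -0.93 ]
 [-0.    -1.    -0.002]]
[[451.61011626   0.         254.77347464]
 [  0.         451.61011626 187.32916467]
 [  0.           0.           1.        ]] 0.05932634035450213 [ 2.14207196 -2.18682304  0.10647375] [0.04952096 0.60513059 1.23646304] (array([0.47336438, 0.03022297, 1.29324744]), array([ 0.09425492,  0.00284495, -0.99560146]))
[[391.27579964   0.         261.1108299 ]
 [  0.         391.27579964 193.02877434]
 [  0.           0.           1.        ]] 0.0006699073604505177 [ 2.42521146 -0.12661332  0.0368377 ] [-0.58671918  0.14389668  0.95900551] (array([ 0.53720629, -0.5761777 ,  0.81490237]), array([ 0.04791289,  0.65490099, -0.75431199]))
```

View pics/t0.png

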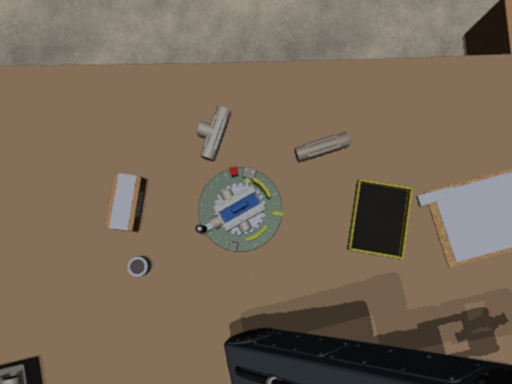

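View pics/s0.png

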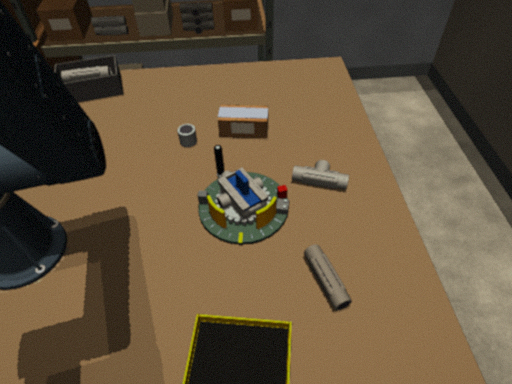

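```bash
python3 - <<'E'
from h import *
crop('t0',180,145,300,265,6,'t0c'); crop('s0',180,130,310,250,6,'s0c'); crop('t0',330,160,430,270,5,'t0tr')
E
```

```text
(no output)
```

View pics/t0c.png

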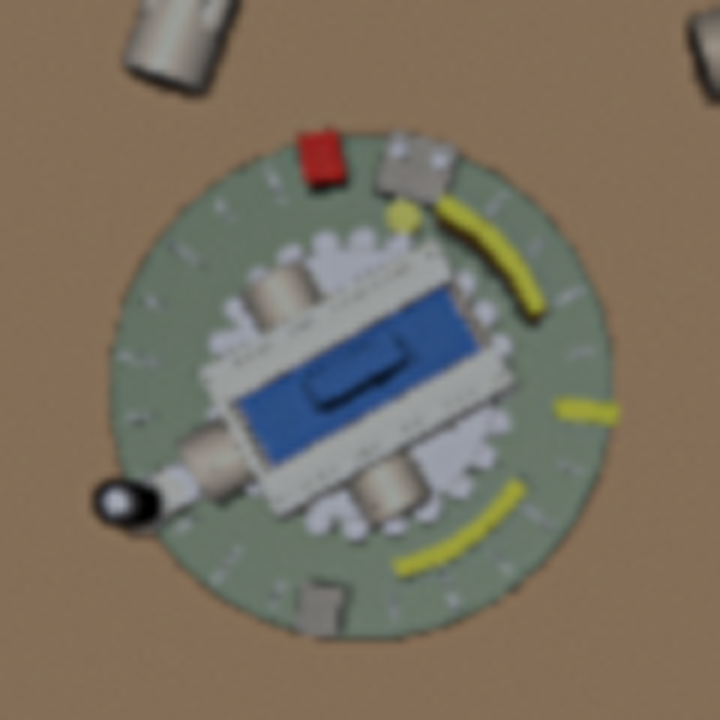

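View pics/s0c.png

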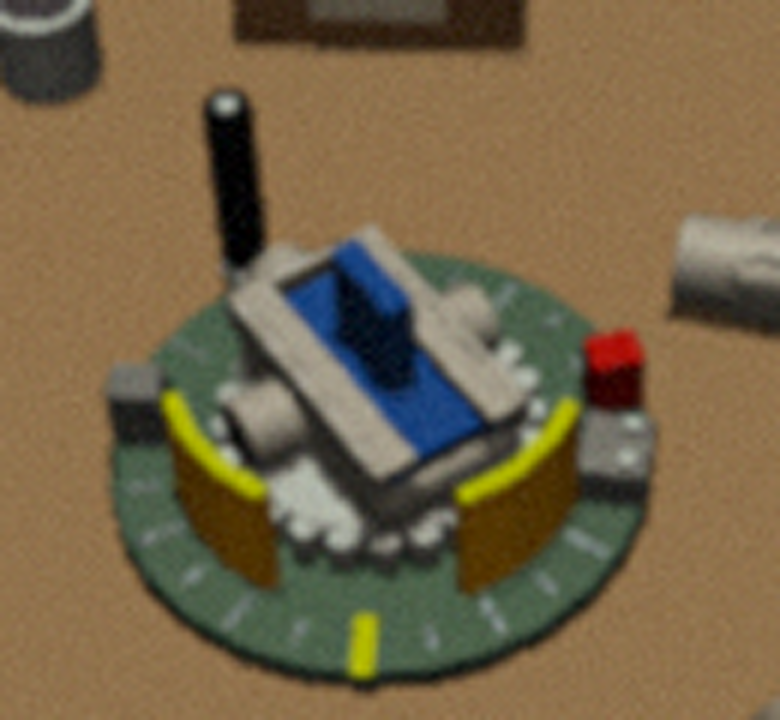

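View pics/t0tr.png

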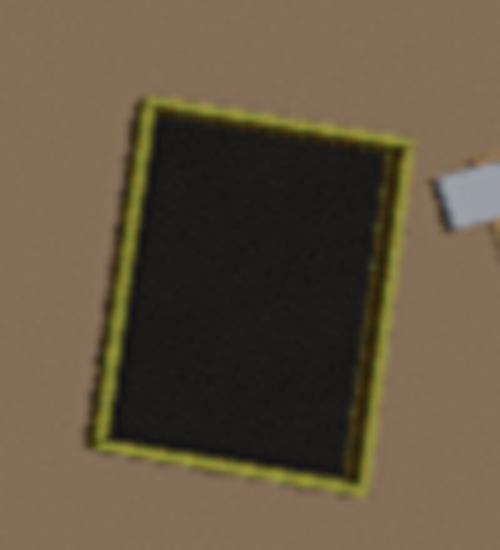

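```bash
python3 - <<'E'
from h import *
s=load('t0'); im=s['frame'].astype(int)
r,g,b=im[...,0],im[...,1],im[...,2]
m=((g>r+3)).astype(np.uint8); m[:145]=0;m[265:]=0;m[:,:180]=0;m[:,300:]=0
c=max(cv2.findContours(m,0,1)[0],key=cv2.contourArea)
h=cv2.convexHull(c)[:,0]; print(cv2.fitEllipse(h))
P=np.array([atz(s,u,v,.014)[:2] for u,v in h])
A=np.c_[2*P,np.ones(len(P))]; x=np.linalg.lstsq(A,(P**2).sum(1),rcond=None)[0]
print('pivot',x[:2],'r',np.sqrt(x[2]+x[:2]@x[:2]))
C=x[:2]
f=lambda u,v:(180+(u+.5)/6-.5,145+(v+.5)/6-.5)
for n,u,v,z in [('mark',587,411,.014),('redtop',322,158,.048),('greytop',321,606,.048),('handtop',118,500,.129),('fintop',356,370,.124),('gateA',535,310,.078),('gateB',520,487,.078),('fitL',205,377,.08),('fitB',282,517,.08),('fitT',437,243,.08),('fitR',517,377,.08),('coverL',237,405,.072),('coverB',276,464,.072),('coverT',447,290,.072),('coverR',485,345,.072)]:
    p=atz(s,*f(u,v),z); d=p[:2]-C; print(n,p[:2].round(4),'rad',np.hypot(*d).round(4),'ang',np.degrees(np.arctan2(d[1],d[0])).round(2),'dep',dep(s,*f(u,v)).round(3))
for u,v in [(145,100),(412,143),(364,491),(93,445)]:
    uu,vv=330+(u+.5)/5-.5,160+(v+.5)/5-.5
    print('tray',atz(s,uu,vv,.03).round(4))
E
```

```text
((239.79396057128906, 209.2135772705078), (82.82987213134766, 83.29448699951172), 83.9127426147461)
pivot [0.5476918  0.08080544] r 0.11765279227817325
mark [ 0.5333 -0.0255] rad 0.1072 ang -97.71 dep [ 0.533 -0.025  0.019]
redtop [0.6515 0.0959] rad 0.1049 ang 8.26 dep [0.651 0.096 0.049]
greytop [0.4455 0.0994] rad 0.1039 ang 169.67 dep [0.446 0.099 0.051]
handtop [0.4941 0.1811] rad 0.1137 ang 118.13 dep [0.494 0.181 0.131]
fintop [0.5479 0.0786] rad 0.0022 ang -84.7 dep [0.548 0.079 0.122]
gateA [ 5.762e-01 -5.000e-04] rad 0.0861 ang -70.69 dep [ 0.576 -0.     0.079]
gateB [0.497  0.0081] rad 0.0886 ang -124.88 dep [0.497 0.008 0.077]
fitL [0.549  0.1481] rad 0.0673 ang 88.9 dep [0.549 0.148 0.079]
fitB [0.4859 0.1145] rad 0.0704 ang 151.44 dep [0.486 0.117 0.038]
fitT [0.6072 0.043 ] rad 0.0705 ang -32.44 dep [0.614 0.044 0.015]
fitR [0.5461 0.0083] rad 0.0725 ang -91.29 dep [0.55  0.007 0.016]
coverL [0.5366 0.1346] rad 0.055 ang 101.69 dep [0.537 0.135 0.072]
coverB [0.5097 0.1174] rad 0.0528 ang 136.08 dep [0.509 0.117 0.08 ]
coverT [0.5866 0.039 ] rad 0.0571 ang -47.08 dep [0.588 0.039 0.062]
coverR [0.5613 0.0223] rad 0.0601 ang -76.91 dep [0.562 0.022 0.063]
tray [ 0.6219 -0.2545  0.03  ]
tray [ 0.5946 -0.4007  0.03  ]
tray [ 0.4036 -0.3635  0.03  ]
tray [ 0.4308 -0.2173  0.03  ]
```

```bash
cat >> h.py <<'E'
PIV=np.array([.548,.080]); FY=-7.8
def rot(za):  # tool down, jaw axis at world angle za (deg)
    z=np.array([np.cos(np.radians(za)),np.sin(np.radians(za)),0]); y=np.array([0,0,-1.]); return np.c_[np.cross(y,z),y,z]
def row(p,za,g=8.5,p0=None,za0=None):
    s=manip.sense(); R0=R.from_quat(s['tool_rot']).as_matrix() if za0 is None else rot(za0); p0=s['tcp_pos'] if p0 is None else p0
    d=R0.T@(np.array(p)-p0)*100; w=R.from_matrix(R0.T@rot(za)).as_rotvec()
    print(','.join(f'{a:.2f}' for a in d)+','+','.join(f'{a:.3f}' for a in w)+f',{g}')
def hp(foot,z=.1,r=.115):
    a=np.radians(foot+FY); return [PIV[0]+r*np.cos(a),PIV[1]+r*np.sin(a),z]
def now():
    s=manip.sense(); M=R.from_quat(s['tool_rot']).as_matrix(); p=np.array(s['tcp_pos']); d=p[:2]-PIV
    print('t',round(s['t'],2),'tcp',p.round(4),'za',np.degrees(np.arctan2(M[1,2],M[0,2])).round(2),'tilt',np.degrees(np.arccos(-M[2,1])).round(2),'F',np.round(s['force'],1),'gap',round(s['finger_gap'],3),'| r',np.hypot(*d).round(4),'footang',(np.degrees(np.arctan2(d[1],d[0]))-FY).round(2))
    return s
E
python3 - <<'E'
from h import *
row([.50,-.2,.24],-20); row([.4941,.1811,.20],28.1)
E
```

```text
-39.16,0.81,-25.48,0.002,-0.846,-0.001,8.5
-52.59,4.88,-61.14,0.001,-1.685,-0.002,8.5
```

```bash
python3 -m handwheel '[-39.2,0.8,-25.5,0,-0.85,0,8.5,-39.2,0.8,-25.5,0,-0.85,0,8.5,-39.2,0.8,-25.5,0,-0.85,0,8.5,-39.2,0.8,-25.5,0,-0.85,0,8.5,-39.2,0.8,-25.5,0,-0.85,0,8.5,-39.2,0.8,-25.5,0,-0.85,0,8.5,-39.2,0.8,-25.5,0,-0.85,0,8.5,-39.2,0.8,-25.5,0,-0.85,0,8.5,-39.2,0.8,-25.5,0,-0.85,0,8.5,-39.2,0.8,-25.5,0,-0.85,0,8.5]' 30
python3 - <<'E'
from h import *
now(); row([.4941,.1811,.20],28.1)
E
```

```text
t: 0.93
tcp_pos: [0.4715, -0.2398, 0.2409]
tool_rot: [-0.407, 0.579, -0.578, 0.407]
force: [-0.1, -0.7, -0.2]
finger_gap: 0.996
t 0.93 tcp [ 0.4715 -0.2398  0.2409] za -19.78 tilt 0.04 F [-0.1 -0.7 -0.2] gap 0.996 | r 0.3289 footang -95.65
-40.38,4.11,-12.11,0.001,-0.836,-0.001,8.5
```

```bash
python3 -m handwheel '[-40.4,4.1,-12.1,0,-0.836,0,8.5,-40.4,4.1,-12.1,0,-0.836,0,8.5,-40.4,4.1,-12.1,0,-0.836,0,8.5,-40.4,4.1,-12.1,0,-0.836,0,8.5,-40.4,4.1,-12.1,0,-0.836,0,8.5,-40.4,4.1,-12.1,0,-0.836,0,8.5,-40.4,4.1,-12.1,0,-0.836,0,8.5,-40.4,4.1,-12.1,0,-0.836,0,8.5,-40.4,4.1,-12.1,0,-0.836,0,8.5,-40.4,4.1,-12.1,0,-0.836,0,8.5]' 30
python3 - <<'E'
from h import *
now(); row([.4941,.1811,.20],28.1)
E
```

```text
t: 1.77
tcp_pos: [0.4927, 0.1743, 0.2004]
tool_rot: [0.607, -0.364, 0.363, -0.606]
force: [0.3, 0.5, 1.3]
finger_gap: 0.998
t 1.77 tcp [0.4927 0.1743 0.2004] za 28.14 tilt 0.04 F [0.3 0.5 1.3] gap 0.998 | r 0.1093 footang 128.19
-0.53,0.04,0.44,0.001,0.001,-0.000,8.5
```

```bash
python3 -m handwheel '[0,0,0,0,0,0,8.5,0,0,0,0,0,0,8.5]'
python3 - <<'E'
from h import *
now(); row([.4941,.1811,.20],28.1); row([.4941,.1811,.10],28.1)
snap('side','s1')
E
```

```text
t: 1.93
tcp_pos: [0.4925, 0.1744, 0.2003]
tool_rot: [0.608, -0.362, 0.362, -0.607]
force: [0.0, -0.7, 0.1]
finger_gap: 0.99
t 1.93 tcp [0.4925 0.1744 0.2003] za 28.43 tilt 0.07 F [ 0.  -0.7  0.1] gap 0.99 | r 0.1095 footang 128.26
-0.51,0.03,0.46,0.001,0.006,-0.000,8.5
-0.51,10.03,0.47,0.001,0.006,-0.000,8.5
```

View pics/s1.png

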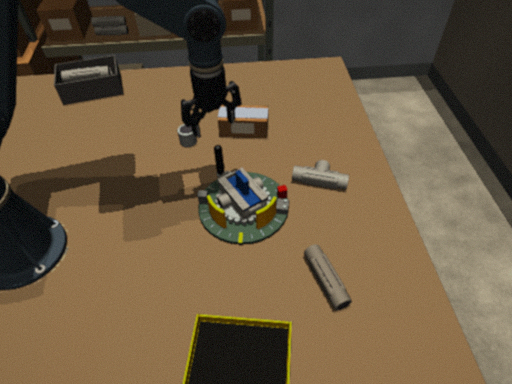

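```bash
python3 - <<'E'
from h import *
s=load('s0')
f=lambda u,v:(180+(u+.5)/6-.5,130+(v+.5)/6-.5)
for n,u,v,z in [('hand',226,103,.129),('redtop',613,350,.048),('greytop',135,380,.048),('mark',364,645,.014),('gateL',263,493,.078),('gateR',463,498,.078)]:
    p=atz(s,*f(u,v),z)[:2]; d=p-PIV; print(n,p.round(4),np.hypot(*d).round(4),(np.degrees(np.arctan2(d[1],d[0]))-FY).round(2))
E
```

```text
hand [0.4955 0.1846] 0.117 124.44
redtop [0.6543 0.0965] 0.1076 16.62
greytop [0.4464 0.1016] 0.1039 175.79
mark [ 0.5357 -0.0235] 0.1042 -88.96
gateL [0.5006 0.0096] 0.0848 -116.14
gateR [ 0.5797 -0.0015] 0.0874 -60.91
```

```bash
python3 -m handwheel '[-0.55,0,0.55,0,0.006,0,8.5,-0.55,4,0.55,0,0.006,0,8.5,-0.55,7,0.55,0,0.006,0,8.5,-0.55,10,0.55,0,0.006,0,8.5,-0.55,10,0.55,0,0.006,0,8.5,-0.55,10,0.55,0,0.006,0,8.5]' 25
python3 - <<'E'
from h import *
now(); snap('side','s2'); crop('s2',170,90,290,190,6,'s2c')
E
```

```text
t: 2.48
tcp_pos: [0.495, 0.1783, 0.0999]
tool_rot: [0.606, -0.367, 0.365, -0.604]
force: [-0.8, -0.7, -0.1]
finger_gap: 0.995
t 2.48 tcp [0.495  0.1783 0.0999] za 27.63 tilt 0.22 F [-0.8 -0.7 -0.1] gap 0.995 | r 0.1117 footang 126.15
```

View pics/s2c.png

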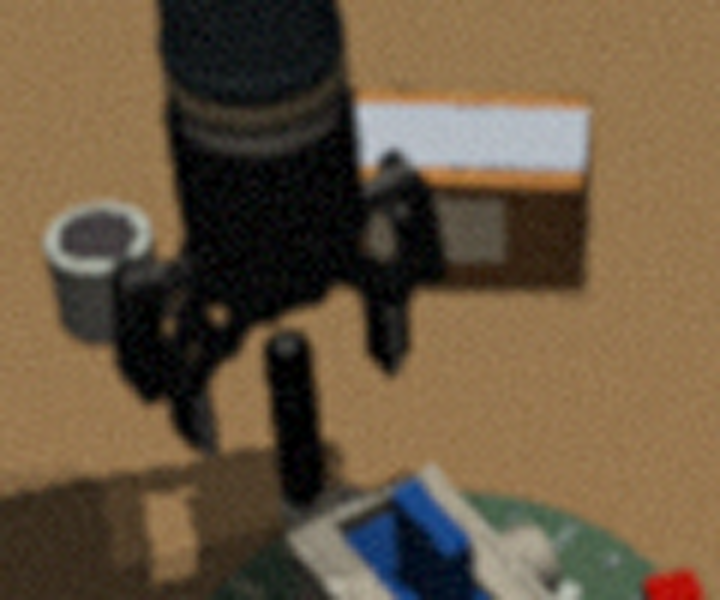

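```bash
python3 -m handwheel '[-0.35,0,0,0,0,0,5,-0.35,0,0,0,0,0,3,-0.35,0,0,0,0,0,1.5,-0.35,0,0,0,0,0,1.5,-0.35,0,0,0,0,0,1.5,-0.35,0,0,0,0,0,1.5]' 25
python3 - <<'E'
from h import *
now()
E
```

```text
t: 3.03
tcp_pos: [0.4944, 0.183, 0.1017]
tool_rot: [-0.605, 0.365, -0.366, 0.606]
force: [0.1, 0.1, 4.7]
finger_gap: 0.253
t 3.03 tcp [0.4944 0.183  0.1017] za 27.79 tilt 0.09 F [0.1 0.1 4.7] gap 0.253 | r 0.1161 footang 125.31
```

```bash
python3 - <<'E'
import numpy as np
for d in list(np.arange(6.5,66,6.5))+[0.5,1,1.5,2,3,4,5,7.5,10,15,20,22,24,25,30]:
    a=np.radians(d); print(d, f'{11.5*(1-np.cos(a)):.2f},0,{11.5*np.sin(a):.2f},0,{a:.3f},0,1.5')
E
```

```text
6.5 0.07,0,1.30,0,0.113,0,1.5
13.0 0.29,0,2.59,0,0.227,0,1.5
19.5 0.66,0,3.84,0,0.340,0,1.5
26.0 1.16,0,5.04,0,0.454,0,1.5
32.5 1.80,0,6.18,0,0.567,0,1.5
39.0 2.56,0,7.24,0,0.681,0,1.5
45.5 3.44,0,8.20,0,0.794,0,1.5
52.0 4.42,0,9.06,0,0.908,0,1.5
58.5 5.49,0,9.81,0,1.021,0,1.5
65.0 6.64,0,10.42,0,1.134,0,1.5
0.5 0.00,0,0.10,0,0.009,0,1.5
1 0.00,0,0.20,0,0.017,0,1.5
1.5 0.00,0,0.30,0,0.026,0,1.5
2 0.01,0,0.40,0,0.035,0,1.5
3 0.02,0,0.60,0,0.052,0,1.5
4 0.03,0,0.80,0,0.070,0,1.5
5 0.04,0,1.00,0,0.087,0,1.5
7.5 0.10,0,1.50,0,0.131,0,1.5
10 0.17,0,2.00,0,0.175,0,1.5
15 0.39,0,2.98,0,0.262,0,1.5
20 0.69,0,3.93,0,0.349,0,1.5
22 0.84,0,4.31,0,0.384,0,1.5
24 0.99,0,4.68,0,0.419,0,1.5
25 1.08,0,4.86,0,0.436,0,1.5
30 1.54,0,5.75,0,0.524,0,1.5
```

```bash
python3 -m handwheel '[0.07,0,1.30,0,0.113,0,1.5,0.29,0,2.59,0,0.227,0,1.5,0.66,0,3.84,0,0.34,0,1.5,1.16,0,5.04,0,0.454,0,1.5]'
python3 - <<'E'
from h import *
now()
E
```

```text
t: 3.37
tcp_pos: [0.5422, 0.1964, 0.1017]
tool_rot: [0.508, -0.495, 0.492, -0.505]
force: [-7.1, -0.6, 11.4]
finger_gap: 0.252
t 3.37 tcp [0.5422 0.1964 0.1017] za 1.48 tilt 0.26 F [-7.1 -0.6 11.4] gap 0.252 | r 0.1165 footang 100.66
```

```bash
python3 -m handwheel '[0.07,-0.15,1.30,0,0.113,0,1.5,0.29,-0.15,2.59,0,0.227,0,1.5,0.66,-0.15,3.84,0,0.34,0,1.5,1.16,-0.15,5.04,0,0.454,0,1.5,1.80,-0.15,6.18,0,0.567,0,1.5,2.56,-0.15,7.24,0,0.681,0,1.5,3.44,-0.15,8.2,0,0.794,0,1.5,4.42,-0.15,9.06,0,0.908,0,1.5]'
python3 - <<'E'
from h import *
now()
E
```

```text
t: 4.03
tcp_pos: [0.6361, 0.157, 0.1019]
tool_rot: [-0.238, 0.667, -0.664, 0.239]
force: [1.6, 5.0, -2.9]
finger_gap: 0.253
t 4.03 tcp [0.6361 0.157  0.1019] za -50.57 tilt 0.21 F [ 1.6  5.  -2.9] gap 0.253 | r 0.117 footang 48.95
```

```bash
python3 -m handwheel '[0.04,0,1.0,0,0.087,0,1.5,0.17,0,2.0,0,0.175,0,1.5,0.39,0,2.98,0,0.262,0,1.5,0.39,0,2.98,0,0.262,0,1.5]'
python3 - <<'E'
from h import *
from scipy.optimize import least_squares
s=now()
P=np.array([[.4944,.183],[.5422,.1964],[.6361,.157],s['tcp_pos'][:2]])
r=least_squares(lambda c:np.hypot(*(P-c).T)-.115,PIV); print(r.x,r.fun)
E
```

```text
t: 4.37
tcp_pos: [0.6547, 0.1282, 0.102]
tool_rot: [0.149, -0.69, 0.691, -0.152]
force: [6.4, -1.9, -6.0]
finger_gap: 0.253
t 4.37 tcp [0.6547 0.1282 0.102 ] za -65.42 tilt 0.31 F [ 6.4 -1.9 -6. ] gap 0.253 | r 0.1171 footang 32.11
[0.54928835 0.08175679] [ 0.00016475 -0.00013786 -0.0001183   0.00017419]
```

```bash
sed -i 's/^PIV=.*/PIV=np.array([.5493,.0818]); FY=-7.8/' h.py
cat >> h.py <<'E'
def tan():
    s=now(); M=R.from_quat(s['tool_rot']).as_matrix(); print('F in tool axes',(M.T@np.array(s['force'])).round(1))
E
python3 -m handwheel '[0,0,0.2,0,0.017,0,1.5,0.01,0,0.4,0,0.035,0,1.5,0.01,0,0.4,0,0.035,0,1.5]'
python3 - <<'E'
from h import *
tan()
E
```

```text
t: 4.62
tcp_pos: [0.6557, 0.1258, 0.102]
tool_rot: [0.138, -0.693, 0.693, -0.141]
force: [6.9, 0.1, -6.4]
finger_gap: 0.25
t 4.62 tcp [0.6557 0.1258 0.102 ] za -67.26 tilt 0.3 F [ 6.9  0.1 -6.4] gap 0.25 | r 0.1152 footang 30.25
F in tool axes [-6.3  6.4  2.6]
```

```bash
python3 -m handwheel '[0,0,0.1,0,0.009,0,1.5,0,0,0.2,0,0.017,0,1.5,0,0,0.2,0,0.017,0,1.5]'
python3 - <<'E'
from h import *
tan()
E
```

```text
t: 4.87
tcp_pos: [0.6564, 0.1242, 0.1019]
tool_rot: [0.132, -0.694, 0.694, -0.136]
force: [6.1, 1.2, -5.4]
finger_gap: 0.255
t 4.87 tcp [0.6564 0.1242 0.1019] za -68.2 tilt 0.3 F [ 6.1  1.2 -5.4] gap 0.255 | r 0.1152 footang 29.4
F in tool axes [-6.1  5.4  1.2]
```

```bash
python3 -m handwheel '[0,0,0.1,0,0.009,0,1.5,0,0,0.2,0,0.017,0,1.5,0,0,0.2,0,0.017,0,1.5]'
python3 - <<'E'
from h import *
tan()
E
```

```text
t: 5.12
tcp_pos: [0.6566, 0.1237, 0.102]
tool_rot: [-0.126, 0.696, -0.695, 0.129]
force: [4.7, 4.7, -3.6]
finger_gap: 0.251
t 5.12 tcp [0.6566 0.1237 0.102 ] za -69.19 tilt 0.29 F [ 4.7  4.7 -3.6] gap 0.251 | r 0.1152 footang 29.12
F in tool axes [-6.   3.6 -2.8]
```

```bash
python3 -m handwheel '[0,0,0.1,0,0.0,0,1.5,0,0,0.2,0,0.009,0,1.5,0,0,0.2,0,0.009,0,1.5]'
python3 - <<'E'
from h import *
tan()
E
```

```text
t: 5.37
tcp_pos: [0.6568, 0.1232, 0.1019]
tool_rot: [-0.123, 0.698, -0.694, 0.126]
force: [4.9, 8.4, -4.4]
finger_gap: 0.25
t 5.37 tcp [0.6568 0.1232 0.1019] za -69.72 tilt 0.35 F [ 4.9  8.4 -4.4] gap 0.25 | r 0.1152 footang 28.88
F in tool axes [-7.5  4.4 -6.2]
```

```bash
python3 -m handwheel '[0,0,0.15,0,0.0,0,1.5,0,0,0.3,0,0.009,0,1.5,0,0,0.4,0,0.009,0,1.5,0,0,0.4,0,0.009,0,1.5]'
python3 - <<'E'
from h import *
tan()
E
```

```text
t: 5.7
tcp_pos: [0.6578, 0.1204, 0.1019]
tool_rot: [-0.12, 0.699, -0.695, 0.123]
force: [3.4, 11.4, -3.7]
finger_gap: 0.249
t 5.7 tcp [0.6578 0.1204 0.1019] za -70.22 tilt 0.4 F [ 3.4 11.4 -3.7] gap 0.249 | r 0.1152 footang 27.38
F in tool axes [-7.   3.8 -9.5]
```

```bash
python3 -m handwheel '[0,0,0.1,0,0.0,0,1.5,0,0,0.2,0,0.009,0,1.5,0,0,0.2,0,0.009,0,1.5]'
python3 - <<'E'
from h import *
tan()
snap('top','t3'); snap('side','s3'); crop('s3',200,100,310,230,5,'s3c')
E
```

```text
t: 5.95
tcp_pos: [0.6579, 0.1201, 0.1019]
tool_rot: [-0.117, 0.7, -0.694, 0.119]
force: [2.8, 15.4, -2.4]
finger_gap: 0.253
t 5.95 tcp [0.6579 0.1201 0.1019] za -70.77 tilt 0.51 F [ 2.8 15.4 -2.4] gap 0.253 | r 0.1152 footang 27.22
F in tool axes [ -7.7   2.5 -13.6]
```

View pics/s3c.png

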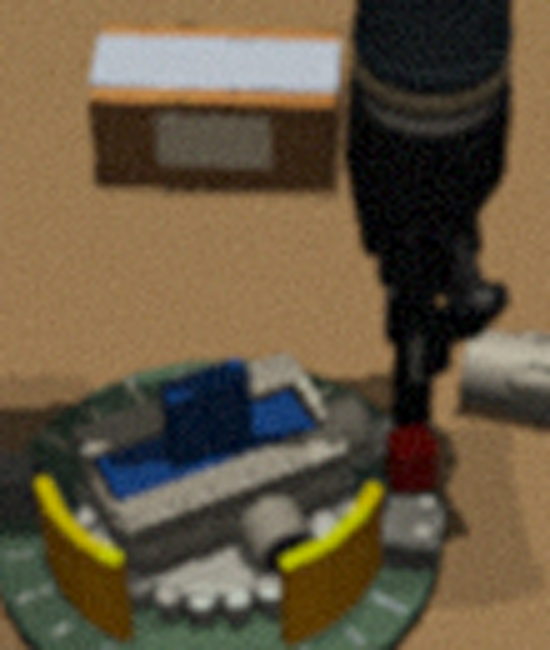

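```bash
python3 -m handwheel '[0,0,0.15,0,0.0,0,1.5,0,0,0.3,0,0,0,1.5,0,0,0.3,0,0,0,1.5,0,0,0.3,0,0,0,1.5]'
python3 - <<'E'
from h import *
tan()
E
```

```text
t: 6.38
tcp_pos: [0.658, 0.1198, 0.1019]
tool_rot: [-0.117, 0.701, -0.693, 0.119]
force: [1.6, 21.9, -2.0]
finger_gap: 0.245
t 6.38 tcp [0.658  0.1198 0.1019] za -70.76 tilt 0.69 F [ 1.6 21.9 -2. ] gap 0.245 | r 0.1152 footang 27.04
F in tool axes [ -8.7   2.3 -20.1]
```

```bash
python3 -m handwheel '[0,0,-0.3,0,0,0,1.5,0,0,-0.6,0,0,0,1.5,0,0,-0.9,0,0,0,1.5,0,0,-0.9,0,0,0,1.5]'
python3 - <<'E'
from h import *
tan()
E
```

```text
t: 6.72
tcp_pos: [0.6572, 0.1222, 0.102]
tool_rot: [-0.117, 0.698, -0.697, 0.12]
force: [5.7, 5.7, -4.7]
finger_gap: 0.249
t 6.72 tcp [0.6572 0.1222 0.102 ] za -70.65 tilt 0.27 F [ 5.7  5.7 -4.7] gap 0.249 | r 0.1152 footang 28.33
F in tool axes [-7.2  4.7 -3.5]
```

```bash
python3 - <<'E'
import numpy as np
for i in range(1,10):
    a=np.radians(60.4*i/9); o=.3
    print(f'{11.5*(1-np.cos(a))-o*np.cos(a):.2f},0.2,{-11.5*np.sin(a)-o*np.sin(a):.2f},0,{-a:.3f},0,1.5')
E
```

```text
-0.22,0.2,-1.38,0,-0.117,0,1.5
0.02,0.2,-2.74,0,-0.234,0,1.5
0.42,0.2,-4.06,0,-0.351,0,1.5
0.97,0.2,-5.33,0,-0.469,0,1.5
1.67,0.2,-6.52,0,-0.586,0,1.5
2.50,0.2,-7.63,0,-0.703,0,1.5
3.45,0.2,-8.63,0,-0.820,0,1.5
4.51,0.2,-9.51,0,-0.937,0,1.5
5.67,0.2,-10.26,0,-1.054,0,1.5
```

```bash
python3 -m handwheel '[-0.22,0.2,-1.38,0,-0.117,0,1.5,0.02,0.2,-2.74,0,-0.234,0,1.5,0.42,0.2,-4.06,0,-0.351,0,1.5,0.97,0.2,-5.33,0,-0.469,0,1.5,1.67,0.2,-6.52,0,-0.586,0,1.5,2.50,0.2,-7.63,0,-0.703,0,1.5,3.45,0.2,-8.63,0,-0.82,0,1.5,4.51,0.2,-9.51,0,-0.937,0,1.5,5.67,0.2,-10.26,0,-1.054,0,1.5,5.67,0.2,-10.26,0,-1.054,0,1.5]'
python3 - <<'E'
from h import *
tan()
E
```

```text
t: 7.55
tcp_pos: [0.565, 0.1957, 0.1017]
tool_rot: [0.458, -0.541, 0.542, -0.452]
force: [-5.7, -10.2, 9.8]
finger_gap: 0.248
t 7.55 tcp [0.565  0.1957 0.1017] za -9.89 tilt 0.44 F [ -5.7 -10.2   9.8] gap 0.248 | r 0.115 footang 89.96
F in tool axes [11.1 -9.7 -3.9]
```

```bash
python3 -m handwheel '[0,0,0,0,0,0,3,0,0,0,0,0,0,5,0,0,0,0,0,0,6,0,0,0,0,0,0,6,0,0,0,0,0,0,6,0,0,0,0,0,0,6]'
python3 - <<'E'
from h import *
tan()
snap('side','s4'); crop('s4',180,90,310,250,4,'s4c')
E
```

```text
t: 8.05
tcp_pos: [0.5685, 0.1984, 0.1001]
tool_rot: [-0.453, 0.543, -0.543, 0.453]
force: [-0.3, 0.8, -0.1]
finger_gap: 0.703
t 8.05 tcp [0.5685 0.1984 0.1001] za -10.36 tilt 0.02 F [-0.3  0.8 -0.1] gap 0.703 | r 0.1181 footang 88.46
F in tool axes [-0.8  0.1 -0.5]
```

View pics/s4c.png

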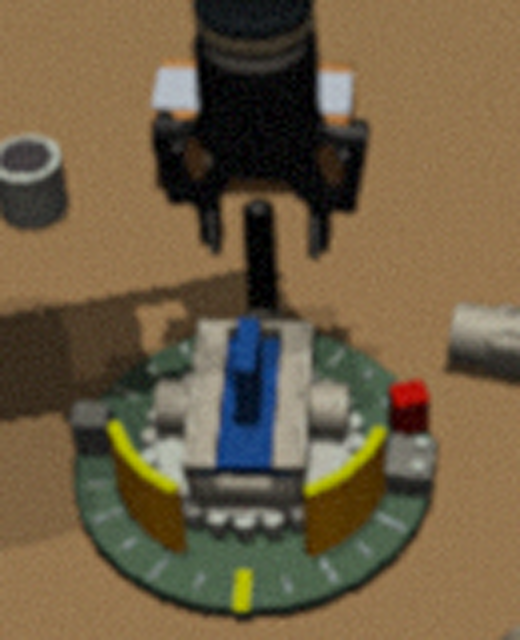

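```bash
python3 -m handwheel '[0,-3,0,0,0,0,6,0,-6,0,0,0,0,6,0,-10,0,0,0,0,6,0,-13,0,0,0,0,6,0,-13,0,0,0,0,6,0,-13,0,0,0,0,6]'
python3 - <<'E'
from h import *
tan()
snap('top','t5'); crop('t5',180,145,300,265,6,'t5c')
snap('side','s5'); crop('s5',180,130,310,250,6,'s5c')
E
```

```text
t: 8.6
tcp_pos: [0.5697, 0.1985, 0.2327]
tool_rot: [0.451, -0.542, 0.544, -0.454]
force: [0.8, 0.4, 0.1]
finger_gap: 0.709
t 8.6 tcp [0.5697 0.1985 0.2327] za -10.36 tilt 0.3 F [0.8 0.4 0.1] gap 0.709 | r 0.1185 footang 87.9
F in tool axes [-0.6 -0.1  0.7]
```

View pics/t5c.png

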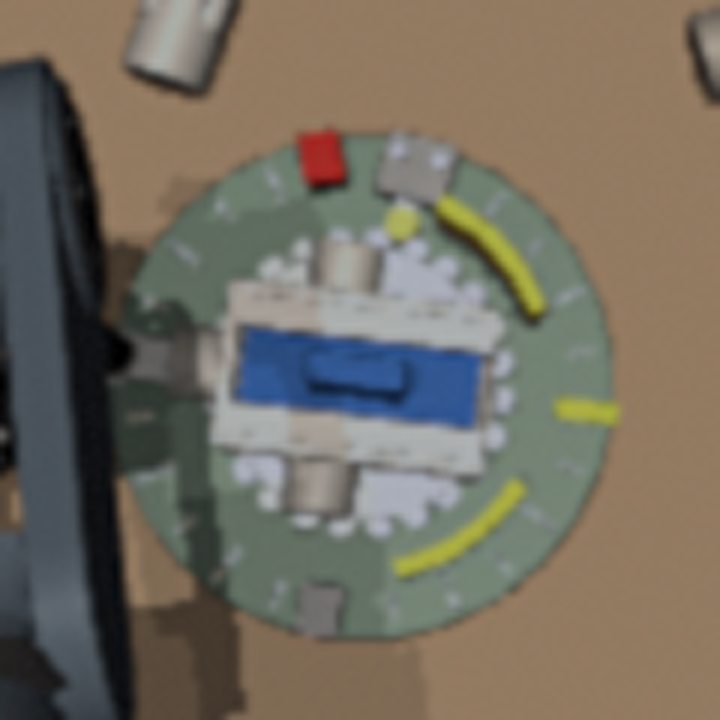

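View pics/s5c.png

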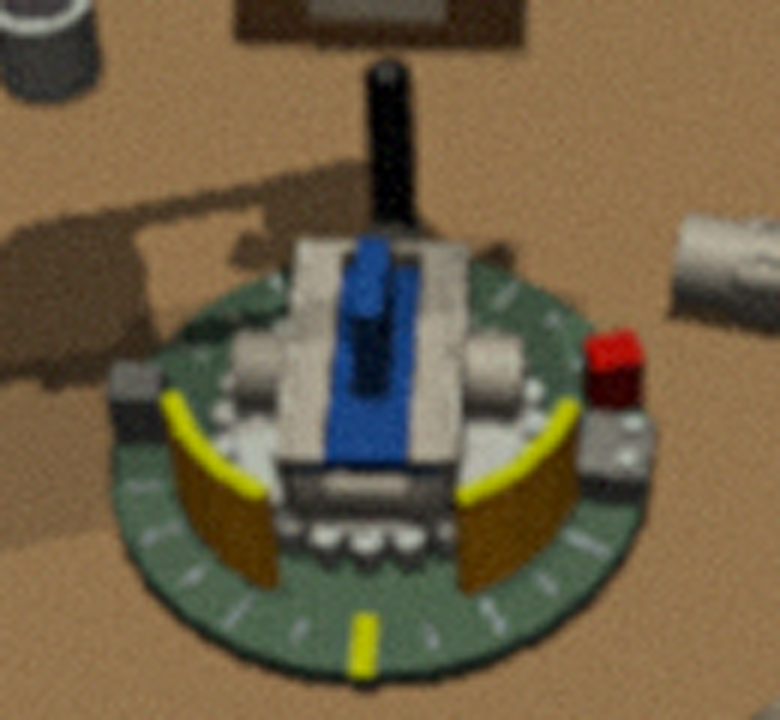

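```bash
python3 - <<'E'
from h import *
s=load('t5'); f=lambda u,v:(180+(u+.5)/6-.5,145+(v+.5)/6-.5)
a=lambda p,q:np.degrees(np.arctan2(*(q-p)[1::-1])).round(2)
L=[atz(s,*f(*x),.08)[:2] for x in [(230,280),(503,323),(212,445),(483,475)]]
print(np.round(L,4),a(L[0],L[1])+90,a(L[2],L[3])+90, 'ctr',np.mean(L,0))
F=[atz(s,*f(*x),.124)[:2] for x in [(310,343),(412,352),(307,382),(408,393)]]
print(np.round(F,4),a(F[0],F[1])+90,a(F[2],F[3])+90,np.mean(F,0))
C=[atz(s,*f(*x),.072)[:2] for x in [(240,328),(484,355),(234,400),(478,428)]]
print(np.round(C,4),a(C[0],C[1])+90,a(C[2],C[3])+90,np.mean(C,0))
s=load('s5'); f=lambda u,v:(180+(u+.5)/6-.5,130+(v+.5)/6-.5)
L=[atz(s,*f(*x),.08)[:2] for x in [(302,240),(280,460),(467,245),(463,465)]]
print(np.round(L,4),a(L[0],L[1])+90,a(L[2],L[3])+90,np.mean(L,0))
h=atz(s,*f(388,72),.129)[:2]; d=h-PIV; print(h,np.degrees(np.arctan2(d[1],d[0]))-90)
F=[atz(s,*f(*x),.124)[:2] for x in [(361,240),(389,240),(356,312),(387,312)]]; print(np.mean(F,0))
E
```

```text
[[0.5924 0.1364]
 [0.5704 0.0141]
 [0.5185 0.1453]
 [0.5026 0.0245]] -10.180000000000007 -7.489999999999995 ctr [0.54600431 0.08008427]
[[0.56   0.0983]
 [0.5552 0.0543]
 [0.5432 0.0998]
 [0.5375 0.0563]] -6.25 -7.409999999999997 [0.54895672 0.07718382]
[[0.5713 0.1329]
 [0.5568 0.0229]
 [0.5388 0.136 ]
 [0.5239 0.0263]] -7.519999999999996 -7.730000000000004 [0.54772024 0.07948869]
[[0.5231 0.1468]
 [0.5082 0.0242]
 [0.5945 0.136 ]
 [0.5812 0.0137]] -6.939999999999998 -6.209999999999994 [0.55175981 0.08017402]
[0.56643591 0.1968118 ] -8.474307589436265
[0.55169624 0.08032885]
```

```bash
python3 - <<'E'
from h import *
row([.550,.080,.2327],-7.7,5);row([.550,.080,.107],-7.7,5)
E
```

```text
11.94,-0.31,0.40,0.002,-0.046,0.001,5
11.93,12.26,0.42,0.002,-0.046,0.001,5
```

```bash
python3 -m handwheel '[3,-0.3,0.1,0,-0.046,0,5,6,-0.3,0.2,0,-0.046,0,5,9,-0.3,0.3,0,-0.046,0,5,11.9,-0.3,0.4,0,-0.046,0,5,11.9,-0.3,0.4,0,-0.046,0,5,11.9,3,0.4,0,-0.046,0,5,11.9,5,0.4,0,-0.046,0,5,11.9,5,0.4,0,-0.046,0,5]' 25
python3 - <<'E'
from h import *
tan(); row([.550,.080,.107],-7.7,5)
snap('side','s6'); crop('s6',180,90,310,250,4,'s6c')
E
```

```text
t: 9.37
tcp_pos: [0.5469, 0.0806, 0.1751]
tool_rot: [-0.468, 0.536, -0.53, 0.462]
force: [0.1, -0.5, -0.8]
finger_gap: 0.582
t 9.37 tcp [0.5469 0.0806 0.1751] za -7.78 tilt 0.7 F [ 0.1 -0.5 -0.8] gap 0.582 | r 0.0027 footang -145.35
F in tool axes [0.5 0.8 0.2]
0.01,6.80,0.40,0.012,-0.001,0.001,5
```

View pics/s6c.png

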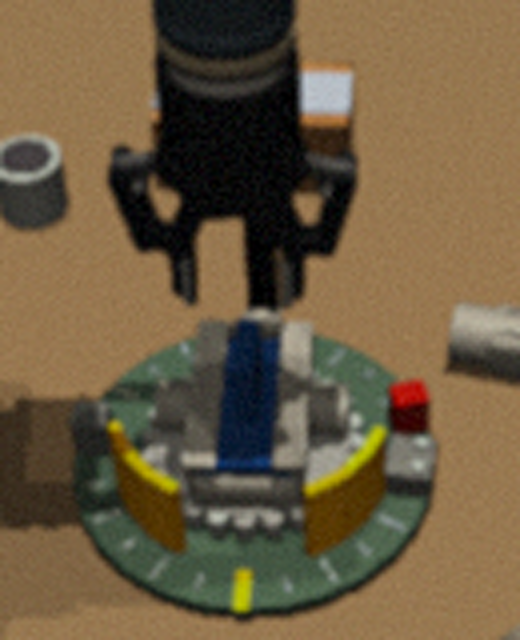

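```bash
python3 -m handwheel '[0,2.5,0.3,0.006,0,0,5,0,5,0.3,0.006,0,0,5,0,6.7,0.3,0.006,0,0,5,0,6.7,0.3,0.006,0,0,5,0,6.7,0.3,0.006,0,0,5]' 25
python3 - <<'E'
from h import *
tan(); row([.550,.080,.107],-7.7,5)
snap('side','s7'); crop('s7',180,90,310,250,4,'s7c')
E
```

```text
t: 9.83
tcp_pos: [0.5538, 0.0804, 0.1132]
tool_rot: [0.464, -0.531, 0.534, -0.466]
force: [0.6, -0.0, 0.8]
finger_gap: 0.587
t 9.83 tcp [0.5538 0.0804 0.1132] za -7.7 tilt 0.26 F [ 0.6 -0.   0.8] gap 0.587 | r 0.0047 footang -8.96
F in tool axes [-0.1 -0.8  0.6]
0.09,0.62,-0.37,-0.005,-0.000,0.000,5
```

View pics/s7c.png

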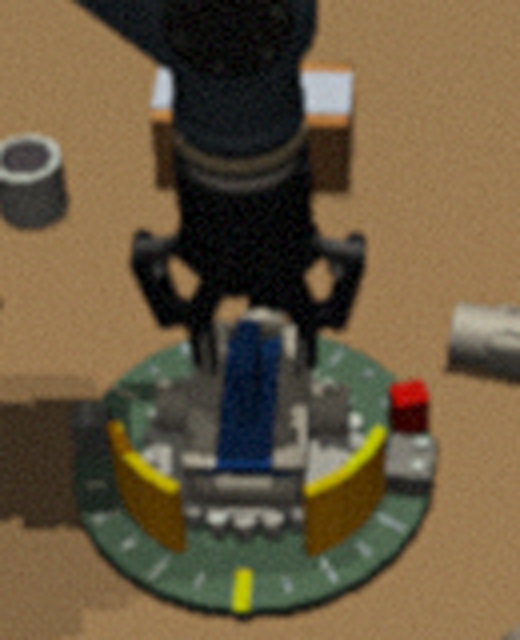

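```bash
python3 -m handwheel '[0.1,0.3,-0.35,0,0,0,5,0.1,0.6,-0.35,0,0,0,5,0.1,0.6,-0.35,0,0,0,5,0.1,0.6,-0.35,0,0,0,3,0.1,0.6,-0.35,0,0,0,2,0.1,0.6,-0.35,0,0,0,0.5,0.1,0.6,-0.35,0,0,0,0.5,0.1,0.6,-0.35,0,0,0,0.5]' 30
python3 - <<'E'
from h import *
tan()
E
```

```text
t: 10.55
tcp_pos: [0.5502, 0.0795, 0.1078]
tool_rot: [0.464, -0.531, 0.534, -0.466]
force: [-1.2, 0.4, 4.5]
finger_gap: 0.16
t 10.55 tcp [0.5502 0.0795 0.1078] za -7.74 tilt 0.33 F [-1.2  0.4  4.5] gap 0.16 | r 0.0024 footang -61.22
F in tool axes [-0.2 -4.5 -1.2]
```

```bash
python3 -m handwheel '[0.4,-0.1,0,0,0,0,0.5,0.8,-0.1,0,0,0,0,0.5,1.4,-0.1,0,0,0,0,0.5,2,-0.1,0,0,0,0,0.5,2,-0.1,0,0,0,0,0.5]' 40
python3 - <<'E'
from h import *
tan()
E
```

```text
t: 10.97
tcp_pos: [0.5473, 0.0583, 0.1079]
tool_rot: [0.464, -0.531, 0.534, -0.466]
force: [-1.3, -0.0, -1.7]
finger_gap: 0.16
t 10.97 tcp [0.5473 0.0583 0.1079] za -7.8 tilt 0.29 F [-1.3 -0.  -1.7] gap 0.16 | r 0.0236 footang -87.18
F in tool axes [ 0.2  1.7 -1.2]
```

Moves freely. Continue.

```bash
python3 -m handwheel '[1,0,0,0,0,0,0.5,2,0,0,0,0,0,0.5,3,0,0,0,0,0,0.5,4,0,0,0,0,0,0.5,5,0,0,0,0,0,0.5,6,0,0,0,0,0,0.5,6,0,0,0,0,0,0.5]'
python3 - <<'E'
from h import *
tan()
snap('side','s8'); crop('s8',180,90,310,250,4,'s8c')
E
```

```text
t: 11.55
tcp_pos: [0.539, -0.0019, 0.1083]
tool_rot: [0.464, -0.531, 0.535, -0.466]
force: [-1.5, 0.2, -2.8]
finger_gap: 0.155
t 11.55 tcp [ 0.539  -0.0019  0.1083] za -7.84 tilt 0.29 F [-1.5  0.2 -2.8] gap 0.155 | r 0.0844 footang -89.18
F in tool axes [ 0.   2.8 -1.5]
```

View pics/s8c.png

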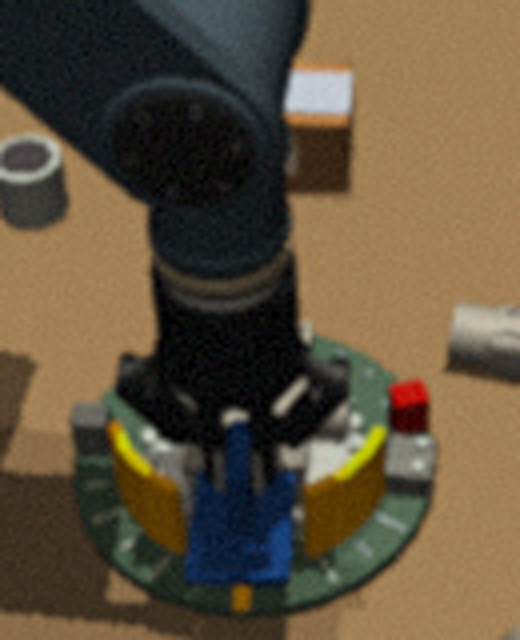

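```bash
python3 -m handwheel '[1,0,0,0,0,0,0.5,2,0,0,0,0,0,0.5,3,0,0,0,0,0,0.5,4,0,0,0,0,0,0.5,5,0,0,0,0,0,0.5,6,0,0,0,0,0,0.5,7,0,0,0,0,0,0.5,7.4,0,0,0,0,0,0.5,7.4,0,0,0,0,0,0.5,7.4,0,0,0,0,0,0.5]'
python3 - <<'E'
from h import *
tan()
snap('side','s9'); crop('s9',180,90,310,250,4,'s9c')
E
```

```text
t: 12.43
tcp_pos: [0.5296, -0.0734, 0.1083]
tool_rot: [0.463, -0.531, 0.534, -0.466]
force: [0.5, 0.2, -2.4]
finger_gap: 0.162
t 12.43 tcp [ 0.5296 -0.0734  0.1083] za -7.79 tilt 0.34 F [ 0.5  0.2 -2.4] gap 0.162 | r 0.1564 footang -89.44
F in tool axes [-0.2  2.4  0.5]
```

View pics/s9c.png

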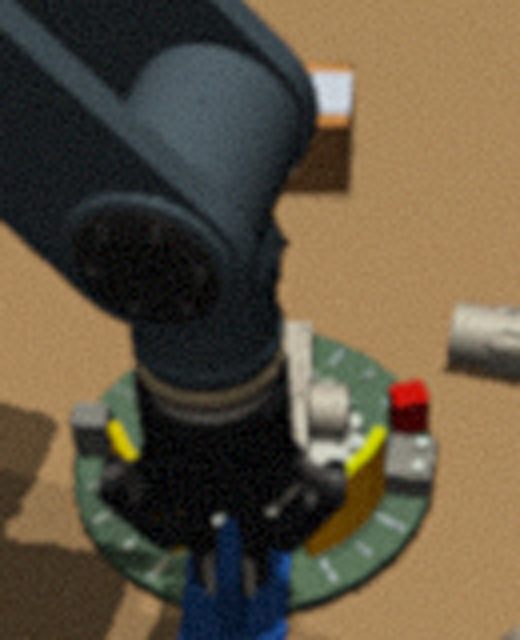

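```bash
python3 - <<'E'
from h import *
s=load('s0'); print(atz(s,197,316,.03),atz(s,292,321,.03))
row([.514,-.308,.14],-11,.5); row([.514,-.308,.06],-11,.5)
E
```

```text
[ 0.43268378 -0.22320496  0.03      ] [ 0.62822287 -0.25457112  0.03      ]
23.50,-3.16,1.65,-0.006,0.057,-0.000,0.5
23.50,4.84,1.60,-0.006,0.057,-0.000,0.5
```

```bash
python3 -m handwheel '[0,-0.8,0,0,0,0,0.5,0.5,-1.8,0,0,0,0,0.5,2,-2.8,0.1,0,0,0,0.5,4.2,-3.2,0.3,0,0.01,0,0.5,6.7,-3.2,0.5,0,0.02,0,0.5,9.2,-3.2,0.7,0,0.03,0,0.5,11.7,-3.2,0.8,0,0.03,0,0.5,14.2,-3.2,1.0,0,0.04,0,0.5,16.7,-3.2,1.2,0,0.05,0,0.5,19,-3.2,1.4,0,0.057,0,0.5]'
python3 - <<'E'
from h import *
tan(); row([.515,-.310,.14],-11,.5)
E
```

```text
t: 13.32
tcp_pos: [0.5179, -0.2648, 0.1417]
tool_rot: [0.448, -0.543, 0.548, -0.451]
force: [0.3, -0.3, -2.2]
finger_gap: 0.156
t 13.32 tcp [ 0.5179 -0.2648  0.1417] za -11.01 tilt 0.43 F [ 0.3 -0.3 -2.2] gap 0.156 | r 0.348 footang -87.38
F in tool axes [0.3 2.2 0.4]
4.49,0.18,0.58,-0.007,-0.000,0.001,0.5
```

```bash
python3 -m handwheel '[2,0,0.2,0,0,0,0.5,3.5,0,0.4,0,0,0,0.5,4.5,0,0.5,0,0,0,0.5,4.5,0,0.5,0,0,0,0.5,4.5,0,0.5,0,0,0,0.5]'
python3 - <<'E'
from h import *
tan(); row([.515,-.310,.055],-11,.5)
snap('side','s10'); snap('top','t10')
E
```

```text
t: 13.73
tcp_pos: [0.5139, -0.308, 0.1406]
tool_rot: [0.448, -0.544, 0.547, -0.451]
force: [-0.3, 1.0, -2.1]
finger_gap: 0.159
t 13.73 tcp [ 0.5139 -0.308   0.1406] za -11.03 tilt 0.33 F [-0.3  1.  -2.1] gap 0.159 | r 0.3914 footang -87.4
F in tool axes [-0.9  2.1 -0.5]
0.19,8.56,0.10,-0.006,-0.001,-0.001,0.5
```

View pics/s10.png

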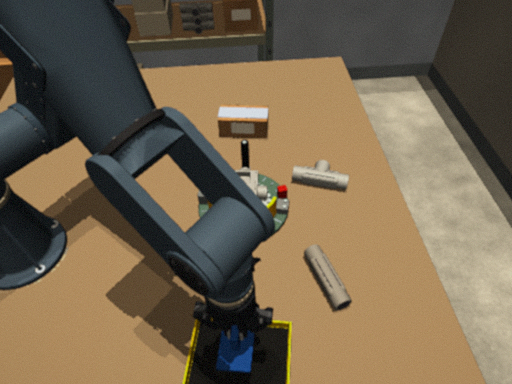

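View pics/t10.png

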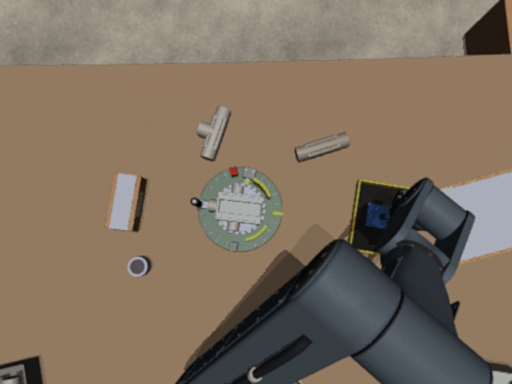

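```bash
python3 -m handwheel '[0.1,1.5,0.1,-0.005,0,0,0.5,0.2,3.5,0.1,-0.005,0,0,0.5,0.2,5.5,0.1,-0.005,0,0,0.5,0.2,7,0.1,-0.005,0,0,0.5,0.2,8,0.1,-0.005,0,0,0.5,0.2,8.4,0.1,-0.005,0,0,0.5,0.2,8.4,0.1,-0.005,0,0,0.5,0.2,8.4,0.1,-0.005,0,0,0.5]'
python3 - <<'E'
from h import *
tan()
E
```

```text
t: 14.5
tcp_pos: [0.5155, -0.3104, 0.0565]
tool_rot: [0.45, -0.545, 0.546, -0.45]
force: [0.2, 0.1, -2.3]
finger_gap: 0.157
t 14.5 tcp [ 0.5155 -0.3104  0.0565] za -10.97 tilt 0.07 F [ 0.2  0.1 -2.3] gap 0.157 | r 0.3937 footang -87.13
F in tool axes [-0.2  2.3  0.1]
```

```bash
python3 -m handwheel '[0,0.2,0,0,0,0,0.5,0,0.4,0,0,0,0,0.5,0,0.5,0,0,0,0,0.5,0,0.5,0,0,0,0,0.5]'
python3 - <<'E'
from h import *
tan()
E
```

```text
t: 14.83
tcp_pos: [0.5152, -0.3107, 0.0518]
tool_rot: [0.449, -0.545, 0.546, -0.45]
force: [0.2, -0.1, -2.2]
finger_gap: 0.155
t 14.83 tcp [ 0.5152 -0.3107  0.0518] za -11.0 tilt 0.08 F [ 0.2 -0.1 -2.2] gap 0.155 | r 0.394 footang -87.16
F in tool axes [0.1 2.2 0.2]
```

```bash
python3 -m handwheel '[0,0.1,0,0,0,0,0.5,0,0.2,0,0,0,0,0.5,0,0.2,0,0,0,0,0.5]'
python3 - <<'E'
from h import *
tan()
E
```

```text
t: 15.08
tcp_pos: [0.5153, -0.3108, 0.0508]
tool_rot: [0.449, -0.545, 0.546, -0.45]
force: [-2.0, 1.0, 5.1]
finger_gap: 0.153
t 15.08 tcp [ 0.5153 -0.3108  0.0508] za -11.0 tilt 0.09 F [-2.   1.   5.1] gap 0.153 | r 0.394 footang -87.15
F in tool axes [-0.6 -5.1 -2.1]
```

```bash
python3 -m handwheel '[0,0,0,0,0,0,2,0,0,0,0,0,0,3.5,0,0,0,0,0,0,4,0,0,0,0,0,0,4,0,0,0,0,0,0,4]'
python3 - <<'E'
from h import *
tan()
E
python3 -m handwheel '[0,-2,0,0,0,0,4,0,-5,0,0,0,0,4,0,-9,0,0,0,0,4,0,-13,0,0,0,0,4,0,-17,0,0,0,0,4,0,-19,0,0,0,0,4,0,-19,0,0,0,0,4,0,-19,0,0,0,0,4]'
python3 - <<'E'
from h import *
tan()
snap('side','s11'); snap('top','t11'); crop('t11',330,160,430,270,5,'t11c')
E
```

```text
t: 15.5
tcp_pos: [0.5152, -0.3106, 0.0494]
tool_rot: [0.449, -0.545, 0.546, -0.45]
force: [-0.1, -0.5, -0.6]
finger_gap: 0.468
t 15.5 tcp [ 0.5152 -0.3106  0.0494] za -11.0 tilt 0.06 F [-0.1 -0.5 -0.6] gap 0.468 | r 0.3939 footang -87.17
F in tool axes [ 0.5  0.6 -0. ]
t: 16.17
tcp_pos: [0.5154, -0.3109, 0.2409]
tool_rot: [0.449, -0.544, 0.547, -0.45]
force: [0.7, 0.5, -0.9]
finger_gap: 0.469
t 16.17 tcp [ 0.5154 -0.3109  0.2409] za -11.0 tilt 0.23 F [ 0.7  0.5 -0.9] gap 0.469 | r 0.3942 footang -87.14
F in tool axes [-0.6  0.9  0.6]
```

View pics/s11.png

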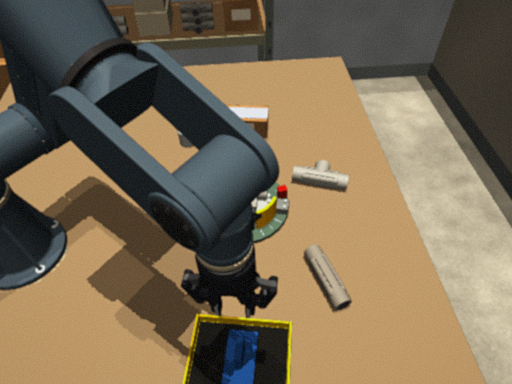

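View pics/t11.png

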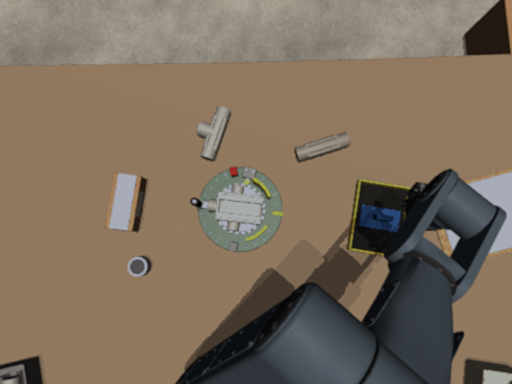

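```bash
python3 -m handwheel '[4,0,-4,0,0,0,4,8,0,-8,0,0,0,4,12,0,-12,0,0,0,4,16,0,-14,0,0,0,4,20,0,-16,0,0,0,4,24,0,-18,0,0,0,4,24,0,-18,0,0,0,4,24,0,-18,0,0,0,4,24,0,-18,0,0,0,4]'
python3 - <<'E'
from h import *
tan()
snap('side','s12'); snap('top','t12'); crop('t12',330,160,430,270,5,'t12c');crop('t12',180,145,300,265,5,'t12f')
E
```

```text
t: 17.02
tcp_pos: [0.2897, -0.5137, 0.2368]
tool_rot: [-0.448, 0.548, -0.546, 0.449]
force: [0.4, -0.3, 0.1]
finger_gap: 0.47
t 17.02 tcp [ 0.2897 -0.5137  0.2368] za -11.29 tilt 0.17 F [ 0.4 -0.3  0.1] gap 0.47 | r 0.6496 footang -105.75
F in tool axes [ 0.2 -0.1  0.5]
```

View pics/t12c.png

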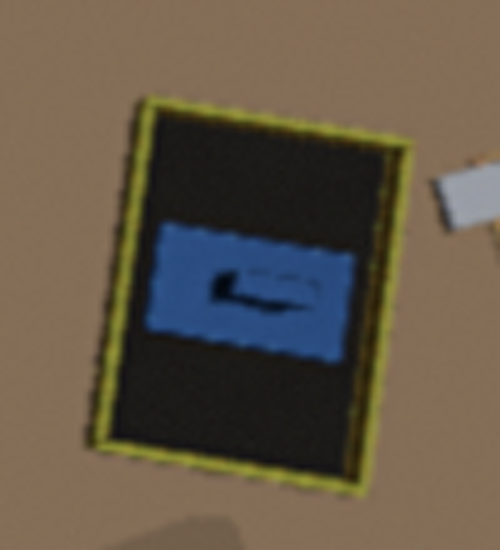

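View pics/t12f.png

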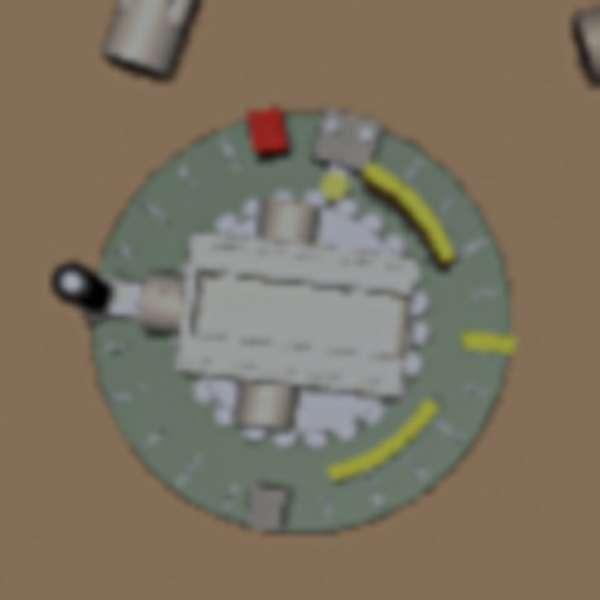

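View pics/s12.png

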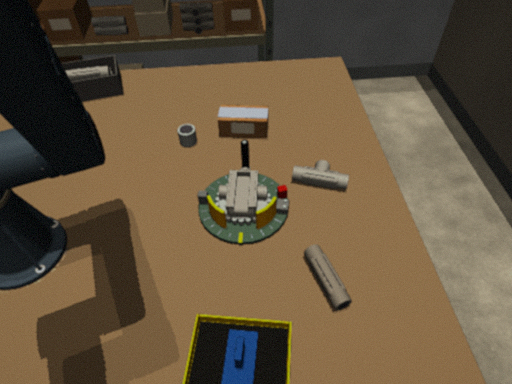

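```bash
python3 - <<'E'
from h import *
s=load('t12'); f=lambda u,v,a,b:(a+(u+.5)/5-.5,b+(v+.5)/5-.5)
h=atz(s,*f(72,281,180,145),.129)[:2]; d=h-np.array([.548,.0805]); print('handle',h,np.hypot(*d),np.degrees(np.arctan2(d[1],d[0]))-90)
C=[f(*x,330,160) for x in [(160,222),(357,253),(342,360),(147,330)]]
P=np.array([atz(s,*c,.015)[:2] for c in C]); print(P.round(4),P.mean(0))
D=[dep(s,*f(*x,330,160)) for x in [(180,250),(330,270),(325,340),(170,310),(180,280),(260,330),(250,180),(250,400),(300,180)]]; print(np.round(D,4)[:,2])
T=np.array([[.6219,-.2545],[.5946,-.4007],[.4036,-.3635],[.4308,-.2173]]).mean(0); e=P.mean(0)-T; a=np.radians(-11); print('in tray',e[0]*np.cos(a)+e[1]*np.sin(a),-e[0]*np.sin(a)+e[1]*np.cos(a))
a=load('t0')
for n,(u0,v0,u1,v1) in dict(tee=(190,100,235,165),straight=(290,125,355,165),carton=(100,165,150,240),coup=(120,250,155,282)).items():
    g=[cv2.cvtColor(x['frame'],cv2.COLOR_RGB2GRAY)[v0:v1,u0:u1].astype(np.float32) for x in (a,s)]; print(n,cv2.phaseCorrelate(*g))
E
```

```text
handle [0.56412799 0.19418867] 0.11482694295689115 -8.074162919311235
[[ 0.5542 -0.2632]
 [ 0.5346 -0.3719]
 [ 0.4751 -0.3603]
 [ 0.4937 -0.2531]] [ 0.51439145 -0.31213981]
[0.0135 0.0156 0.0177 0.016  0.0135 0.0139 0.0104 0.0033 0.0067]
in tray 0.0022349378019625218 -0.0027641454485029192
tee ((0.5382893537560349, -0.003172839593112542), 0.9274134585886826)
straight ((0.019592271395183047, -0.006241649128568838), 0.9463755524820752)
carton ((-0.04033025464027418, 0.5698628991595527), 0.9742754628499349)
coup ((-0.0769816403845951, -0.006295484572319765), 0.9018362152079741)
```

```bash
python3 - <<'E'
from h import *
print(manip.sign_off())
E
```

```text
the job is handed in; nothing more can be done
None
```

The job is done and handed in at about 17 s of the 72 s. No verdict was reported, so what follows rests on my own checks.

**What I did**
- I gripped the black handle and swung it clockwise onto the red stop. The wrist read about 20 N along the swing; I put the stop force itself near 10 N, because the pawl takes part of that.
- I indexed the fixture back four clicks and let go.
- I gripped the fin and drew the blue cover straight out through the gap, with wrist forces under 3 N at each reading on the way.
- I laid it in the tray, released it and moved the arm clear.

**Last checks, from the top and side pictures**
- **Fixture:** the swivel reads about -8.1° against about -7.8° for the foot, so it is on its fourth click.
- **Cover:** it lies fin up, about 2 mm and 3 mm from the tray's centre. Its plate top is at about 15 mm, which matches lying on the floor.
- **Bystanders:** all four shifted by less than 0.6 pixel, under about 2 mm.
- **Robot:** it touches nothing, and the wrist force is near zero.

**What disagreed**
- The top and side cameras differed by 2 to 6 mm. I took the pivot from the circle the handle traced, which fitted a 115 mm radius to 0.2 mm.
- Against the stop, the tool read about 27°, where 28.5° was expected. I put that down to error in the measured foot angle plus some give in the grip. The later picture of the fitting facing the gap agrees with the fourth click.
- Depth readings on the plate and the tray floor scatter by about 2 to 4 mm, so they cannot confirm the 4 mm height limit on their own. The lowering also met contact at the expected height.

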